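# Fit the tile cradle on the banding wheel

### The job

Fit the aluminium tile cradle on the banding wheel: lower it by its hub over the centre spindle, feel for the drive pin by turning it with a light touch, never forcing it down on the pin, and seat it fully home, flat on the driver disc. Leave the wheel turned so that the cradle stands square to the bench, two of its arms parallel to the bench's front edge, and do not disturb the other things on the bench.

Things in the scene. Friction and masses are not known exactly. Their poses are not given: they have to be found in the camera images.
- hub_grip (a point): Bare aluminium tile cradle, loose, about 0.6 kg: this point is on the axis of its bore, 36 mm above its underside, the height to grip the square hub. Hub 36 x 36 mm, from 8 to 50 mm above the underside; grip any two opposite faces. Axes: x and y square to the hub's faces and along the four arms, z up. A quarter turn gives the same shape again.
- tile_cradle: The whole cradle; origin at the centre of its underside, axes as hub_grip. Base plate 100 x 100 x 8 mm, with a round bore of 17.6 mm right through plate and hub. Four arms, 20 mm wide, 10 mm thick, run along +x, -x, +y, -y to 84 mm from the centre.
- pin_hole (a point): One of four alike pin holes, 9.8 mm in diameter, right through the base plate near its corners, at (+-28, +-28) mm, 39.6 mm from the bore's axis. Any of the four may take the pin. This one is at (+28, +28) mm, the point on the underside.
- post_top (a point): Top of the post at the end of the cradle's +x arm, 77 mm out, 61 mm above the underside. All four arms end in such posts (70 to 84 mm out, 20 mm wide), which later carry a tile.
- spindle_seat (a point): Point on the banding wheel's axis, in the upper face of the aluminium driver disc (116 mm across) screwed to the wheel's head, 156 mm above the bench. Axes are the bench's (x away from the robot, y left, z up) and do not turn with the wheel. When the cradle is seated, hub_grip is 36 mm above this point.
- spindle_top (a point): Top of the steel centre spindle: 16 mm in diameter, 48 mm high above the disc, its last 6 mm tapered to 9 mm. The steel drive pin stands on the same disc 39.6 mm from the spindle's axis: 8 mm in diameter, 9 mm high, its last 1.5 mm tapered. Where it stands round the spindle is not measured and differs from start to start: see it, or find it by feel.
- banding_wheel: Cast-iron banding wheel (turntable, 160 mm across), base fixed on the bench; origin under its centre. Head, disc, spindle and pin turn as one about z, either way, no stops. The brake is nipped up: 0.35 N m turns it, and it stays put. A cradle pressed down lightly (3 to 8 N) slides over the pin; a hard press drags the wheel round, and contact forces over 60 N in all on the cradle bend the pin.
- jar_verdete: Pigment jar with a screw lid, 54 mm across, 58 mm high, standing near the work; origin at the centre of its underside. Not to be disturbed.
- pot_pale: Low white pot with glaze colour, 71 mm across, 43 mm high; origin at the centre of its underside. Not to be disturbed.
- stamp_block: Wooden stamping block with a turned knob, 62 x 62 x 64 mm; origin at the centre of its underside. Not to be disturbed.
- masking_tape: Roll of masking tape lying flat, 98 mm across, 25 mm high; origin at the centre of its underside. Not to be disturbed.
Things that resemble listed ones, but are neither listed nor needed, are in the scene too. There is more than one size of the banding_wheel; the job needs the middle-sized.

How it is judged:
By the outcome, as a careful person would: the job done as asked, in the order asked, and still so for the second after the job is handed in, with the robot touching nothing.
It also fails if it takes over 72 s, if anything falls off the work surface, if the arm or the gripper's body presses on something with over 40 N, if the wrist force passes 120 N, or if a joint passes its speed limit or range.

### The arm

A 6-joint arm with a two-finger parallel gripper is mounted at the origin on a cart in front of the work surface, level with it; the furniture and walls round the work are solid. World frame = base frame: x ahead of the robot, y to its left, z up, the work surface at z = 0. Lengths are in m, angles in rad, forces in N, time in s.
With the tool pointing down it reaches from about 0.35 to 0.775 m from the base axis. Payload 7.3 kg.
Tool frame: the origin (TCP) lies midway between the tips of the shut fingers; the grasp point (between the pads) lies 19 mm behind it; z points along the fingers, y is the direction in which the jaws open and shut (so a half turn about z gives the same grasp; the last joint's range is limited). The gripper opens to 92 mm and grips with 3 to 60 N. Pads are 19 mm wide; open, the fingers measure 130 mm over their backs; the gripper's body (75 mm by 190 mm) begins 47 mm behind the grasp point.
Start: joints at [1.147, 0.342, 1.524, -0, 1.275, -0.146], TCP at [0.144, 0.505, 0.227] pointing down, gripper open.
Joint ranges: [-2.53, 2.53], [-0.77, 2.02], [0.04, 2.7], [-1, 4.14], [0.28, 2.66], [-3.11, 3.11]. Speed limits (rad/s): [2.57, 2.57, 3.14, 3.14, 3.14, 3.14].

### API

Orientations are given as [roll, pitch, yaw] about the fixed x, y, z axes, in that order (R = Rz(yaw) Ry(pitch) Rx(roll)).
In Python, from cell import status, eyes, job gives the robot as it stands.
- The arm moves only by the tool jog_arm, never from a script. Its argument "series" is a list of rows, each a list of 3 entries, a list of its own where there are three numbers: the gripper command: -1 is shut, 1 is fully open, values between are in proportion, then the shift along the tool's x, y, z in m, then the turn, a rotation vector about the tool's x, y, z in rad. In form: [[grip, [x, y, z], [ax, ay, az]], ...]. A call has 1 to 12 rows; each row is the pose to reach, as a shift and turn from the pose commanded when the call began, along the tool's axes at that moment; what a row does not reach only later rows make up. A row lasts 1/12 s, in which the tool goes at most 41.7 mm and 7.16 degrees, less where a joint would pass 70% of its speed; a pose out of reach is approached as far as the arm can. A call with a gripper value outside its range is refused whole. The fingers move at their own pace and stop on an object; "squeeze" is the grip in N (left out, the last holds). Time passes only in rows, so rows that repeat a pose let the fingers close. It gives the time, the measured TCP pose, the force and the opening at its end, in the units of the state.
- status.observe(): the state, without advancing time (a new reading comes with each control period).
- eyes.read_camera(name): name is "scene" or "side" or "wrist"; returns a dict with "img" (420x560x3 uint8, red, green, blue), "range_z" (420x560 float32, m along the optical axis (not along the pixel's ray), 0 where there is no reading), "camera_matrix" (3x3 intrinsics, pixels), "k1" (the pictures are not rectified: a ray, as slopes to the right and down, at radius r is drawn at 1 + k1 r^2 times it, then the intrinsics apply), "T" (4x4, takes a point from camera to world coordinates); the wrist camera has in their place "tool_from_camera" (4x4, takes a point from camera to tool coordinates, whose origin is the TCP and whose axes are the flange's). Camera axes: x right, y down, z forward; pixel columns grow to the right and rows downward; lengths in m; the calibration is good to about 2 mm. A picture is of the moment at which its call begins: read the wrist's pose just before it.
- job.hand_in(): hands the job in, once; it reports no verdict.
The state is a dict: "time": time; "qpos": joint angles; "qvel": joint speeds; "joint_efforts": joint torques, N m; "tool_pos": TCP position; "tool_rot": TCP orientation; "contact_force": force on the tool from outside, world axes, zero at the start; "torque": the same for the moment, N m; "opening": finger opening in m.
Only numpy, scipy, OpenCV 4.12 (cv2) and the standard library are available. Lean on these libraries where they do the work, as an engineer would, in place of code of your own. Each camera call takes 0.05 s, during which the arm holds its last target.

## Working session

There is one attempt and no reset: what is moved stays moved. The work goes in short steps, Python scripts to look and compute and a tool call to move; the robot and the scene stay as the last step left them, time stands still between calls to the robot, and variables do not carry over. Pictures are saved under pics/ and viewed, and the job is handed in when it is done.

Besides the shell and the picture viewer there is one more tool, called after "Emit:" by a JSON object that holds its "method" and its "body". jog_arm: Moves the arm, as the interface text tells. Its arguments: {"type":"object","properties":{"series":{"type":"array","items":{"type":"array"}},"squeeze":{"type":"number"}},"required":["series"]}

```bash
ls; mkdir -p pics; python3 - <<'E'
from cell import status, eyes
import cv2
s=status.observe(); print(s)
for n in ("scene","side","wrist"):
    d=eyes.read_camera(n); cv2.imwrite(f"pics/{n}0.png",d["img"][:,:,::-1])
    import pickle; pickle.dump(d,open(f"{n}0.pkl","wb"))
    print(n,d["camera_matrix"].tolist(),d["k1"],(d["T"] if "T" in d else d["tool_from_camera"]).round(4).tolist())
E
```

```text
pics
{'time': 0.0, 'qpos': array([ 1.14700412e+00,  3.42705684e-01,  1.52500644e+00, -8.89039772e-06,
        1.27537979e+00, -1.46011577e-01]), 'qvel': array([-0.00042462,  0.00052264,  0.00027239, -0.00016018, -0.00133246,
       -0.0002303 ]), 'joint_efforts': array([ 3.57842982e-04, -4.31224680e+01, -2.44219244e+01,  7.18487240e-02,
        5.56861516e-02, -1.43246111e-04]), 'tool_pos': array([0.14378857, 0.50451267, 0.22605749]), 'tool_rot': array([-3.14010811e+00, -2.09721183e-04,  2.86381447e+00]), 'contact_force': array([ 0.45221074,  0.45058205, -0.18976321]), 'torque': array([ 0.02348699, -0.02161789, -0.01602879]), 'opening': 0.0919005171643107}
scene [[395.15452629722864, 0.0, 282.29768074640174], [0.0, 395.15452629722864, 201.6716437197704], [0.0, 0.0, 1.0]] -0.08422451313616837 [[0.783, -0.3356, 0.5238, -0.0203], [-0.622, -0.4144, 0.6643, -0.7369], [-0.0059, -0.846, -0.5332, 0.718], [0.0, 0.0, 0.0, 1.0]]
side [[403.8845158066411, 0.0, 287.71194481690486], [0.0, 403.8845158066411, 205.26050443567257], [0.0, 0.0, 1.0]] 0.014655806844093365 [[-0.9279, -0.1986, 0.3154, 0.2546], [-0.3726, 0.5121, -0.7739, 0.762], [-0.0078, -0.8357, -0.5492, 0.7053], [0.0, 0.0, 0.0, 1.0]]
wrist [[360.66072184810554, 0.0, 276.1964679989466], [0.0, 360.66072184810554, 208.05159408146253], [0.0, 0.0, 1.0]] 0.02619826888601703 [[0.0013, -0.9535, -0.3013, 0.0816], [1.0, 0.0013, 0.0004, -0.0007], [0.0, -0.3013, 0.9535, -0.1572], [0.0, 0.0, 0.0, 1.0]]
```

View pics/scene0.png

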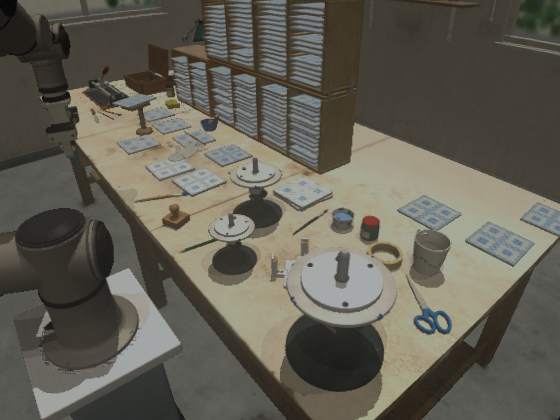

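View pics/side0.png

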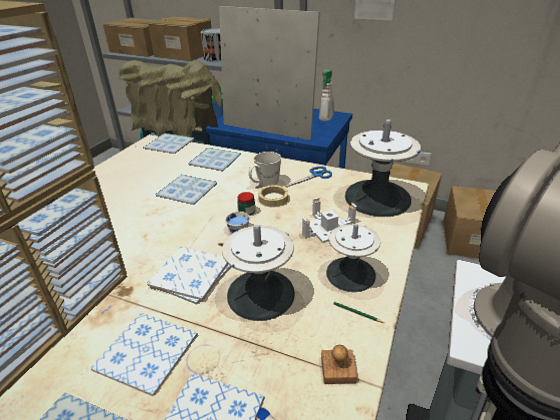

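View pics/wrist0.png

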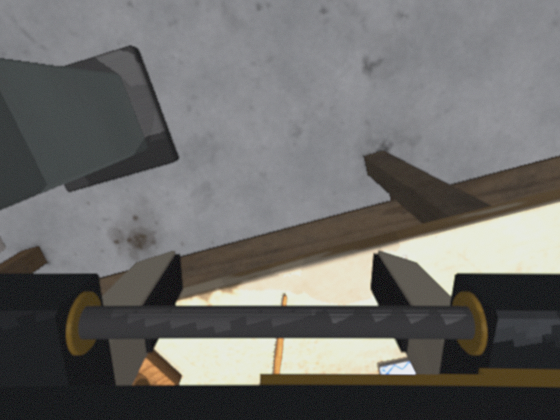

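```bash
cat > h.py <<'E'
import numpy as np,cv2,pickle
from scipy.spatial.transform import Rotation as R
def pts(d,T=None):
    """world xyz per pixel"""
    K=d["camera_matrix"];k1=d["k1"];z=d["range_z"]
    h,w=z.shape
    v,u=np.mgrid[0:h,0:w]
    a=undist(d,np.stack([u.ravel(),v.ravel()],1).astype(float))
    P=np.c_[a*z.reshape(-1,1),z.ravel()]
    T=d["T"] if T is None else T
    P=P@T[:3,:3].T+T[:3,3]
    P[z.ravel()==0]=np.nan
    return P.reshape(h,w,3)
def undist(d,uv):
    K=d["camera_matrix"];k1=d["k1"]
    xd=(np.asarray(uv,float)-[K[0,2],K[1,2]])/[K[0,0],K[1,1]]
    x=xd.copy()
    for _ in range(12): x=xd/(1+k1*(x**2).sum(1,keepdims=True))
    return x
def ray_at_z(d,uv,zw,T=None):
    T=d["T"] if T is None else T
    a=undist(d,np.atleast_2d(uv)); dr=np.c_[a,np.ones(len(a))]@T[:3,:3].T
    t=(zw-T[2,3])/dr[:,2]
    return T[:3,3]+dr*t[:,None]
def proj(d,P,T=None):
    T=d["T"] if T is None else T
    c=(np.atleast_2d(P)-T[:3,3])@T[:3,:3]
    a=c[:,:2]/c[:,2:]; a=a*(1+d["k1"]*(a**2).sum(1,keepdims=True))
    K=d["camera_matrix"]; return a*[K[0,0],K[1,1]]+[K[0,2],K[1,2]]
def wristT(d,s):
    T=np.eye(4);T[:3,:3]=R.from_euler('xyz',s["tool_rot"]).as_matrix();T[:3,3]=s["tool_pos"]
    return T@d["tool_from_camera"]
E
python3 - <<'E'
from h import *
side=pickle.load(open("side0.pkl","rb"));sc=pickle.load(open("scene0.pkl","rb"))
a=side["img"][:,:,::-1]
cv2.imwrite("pics/c1.png",cv2.resize(a[180:330,200:400],None,fx=4,fy=4,interpolation=cv2.INTER_CUBIC))
b=sc["img"][:,:,::-1]
cv2.imwrite("pics/c2.png",cv2.resize(b[140:290,190:390],None,fx=4,fy=4,interpolation=cv2.INTER_CUBIC))
for d,n in((side,'side'),(sc,'scene')):
    P=pts(d)
    # heights map: cluster by z in layers
    for name,uvs in {'side':dict(mid=[(240,240),(275,250),(257,228)],small=[(340,235),(370,245),(355,230)],large=[(375,150),(400,155)],cr=[(308,226),(330,215),(322,222)],jar=[(246,197)],pot=[(237,217)],stamp=[(340,352)],tape=[(273,190)])}.get(n,{}).items() if n=='side' else dict(mid=[(245,175),(270,178)],small=[(222,228)],large=[(320,280)],cr=[(290,268),(275,265),(305,243)]).items():
        for u,v in uvs: print(n,name,(u,v),P[v,u].round(3))
E
```

```text
side mid (240, 240) [0.618 0.152 0.153]
side mid (275, 250) [0.531 0.156 0.155]
side mid (257, 228) [0.572 0.155 0.201]
side small (340, 235) [0.427 0.011 0.12 ]
side small (370, 245) [0.354 0.021 0.119]
side small (355, 230) [0.394 0.009 0.143]
side large (375, 150) [ 0.418 -0.299  0.204]
side large (400, 155) [ 0.349 -0.313  0.194]
side cr (308, 226) [ 0.546 -0.101  0.038]
side cr (330, 215) [ 0.504 -0.172  0.04 ]
side cr (322, 222) [ 0.522 -0.155  0.022]
side jar (246, 197) [ 0.763 -0.151  0.055]
side pot (237, 217) [ 0.762 -0.087  0.023]
side stamp (340, 352) [0.348 0.282 0.062]
side tape (273, 190) [ 0.735 -0.289  0.008]
scene mid (245, 175) [0.535 0.146 0.159]
scene mid (270, 178) [0.589 0.095 0.152]
scene small (222, 228) [0.367 0.005 0.121]
scene large (320, 280) [ 0.367 -0.357  0.207]
scene cr (290, 268) [ 0.485 -0.127  0.011]
scene cr (275, 265) [ 0.442 -0.118  0.039]
scene cr (305, 243) [ 0.551 -0.111  0.052]
```

View pics/c1.png

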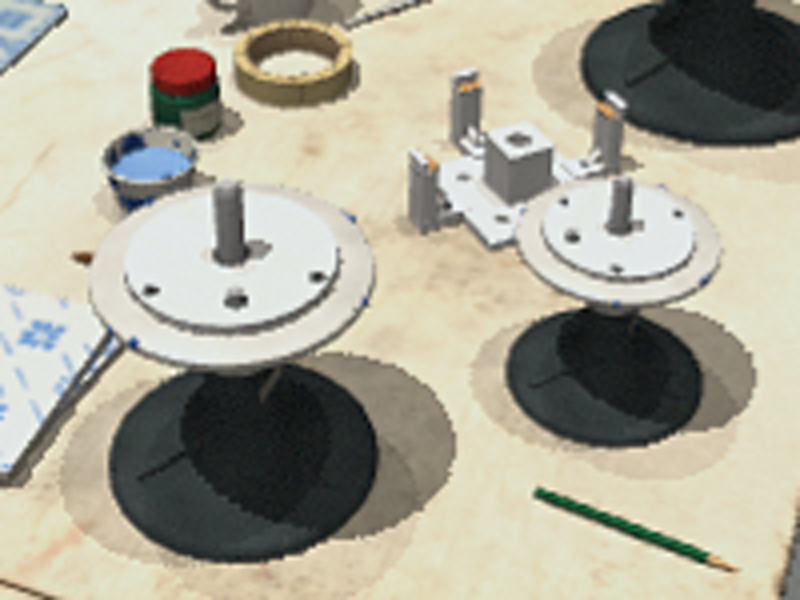

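View pics/c2.png

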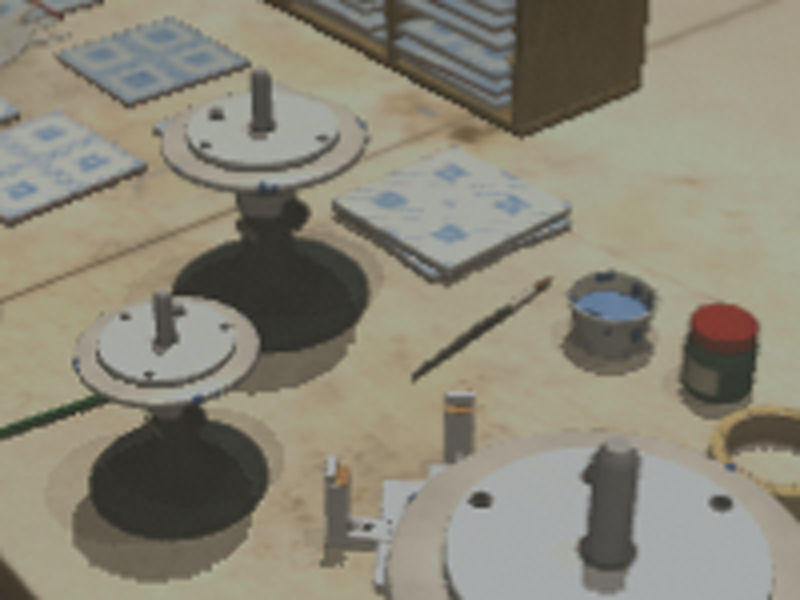

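```bash
python3 - <<'E'
from h import *
side=pickle.load(open("side0.pkl","rb"));sc=pickle.load(open("scene0.pkl","rb"))
from scipy.optimize import least_squares
for d,n in((side,'side'),(sc,'scene')):
    P=pts(d).reshape(-1,3)
    for nm,c,z0,r in(('mid',(.57,.14),.156,.12),('small',(.39,.01),.12,.09),('large',(.38,-.33),.205,.14)):
        m=(np.hypot(P[:,0]-c[0],P[:,1]-c[1])<r)&(abs(P[:,2]-z0)<.02)
        Q=P[m].astype(np.float32)
        if len(Q)<50: continue
        (cx,cy),rad=cv2.minEnclosingCircle(Q[:,:2].copy())
        hist=np.histogram(Q[:,2],bins=10)
        print(n,nm,len(Q),cx,cy,rad,hist[0],hist[1].round(3))
    m=(np.hypot(P[:,0]-.51,P[:,1]+.14)<.12)&(P[:,2]>.0455)&(P[:,2]<.09)
    Q=P[m]; print(n,'cradle',len(Q), np.round(Q[::max(1,len(Q)//60)],3).tolist())
print(ray_at_z(side,[(258.7,254.3)],.165),ray_at_z(sc,[(244.2,168.2)],.165))
print('spindle top side',ray_at_z(side,[(257,226)],.204),'scene',ray_at_z(sc,[(255,158)],.204))
# hub top corners in side crop: 
c=np.array([(483,140),(519,157),(553,142),(521,123)])/4+[200,180]
print('hub',ray_at_z(side,c,.05).round(4))
E
```

```text
side mid 2596 0.5767819285392761 0.15118704736232758 0.08054434508085251 [  45  295  853  336 1004   18   13   12    8   12] [0.139 0.143 0.147 0.15  0.154 0.158 0.161 0.165 0.168 0.172 0.176]
side small 1289 0.3975389003753662 0.006245093885809183 0.06273967027664185 [ 13 126 450 379 285   9   8   7   7   5] [0.106 0.109 0.112 0.116 0.119 0.122 0.126 0.129 0.132 0.136 0.139]
side large 1685 0.4035930633544922 -0.37076374888420105 0.10338442772626877 [ 61 119 554  79 571 250  17  15   8  11] [0.185 0.189 0.193 0.197 0.201 0.205 0.209 0.213 0.217 0.221 0.225]
side cradle 218 [[0.56, -0.22, 0.061], [0.566, -0.212, 0.06], [0.559, -0.217, 0.059], [0.566, -0.212, 0.057], [0.559, -0.218, 0.055], [0.566, -0.21, 0.054], [0.559, -0.219, 0.05], [0.569, -0.21, 0.05], [0.56, -0.211, 0.052], [0.551, -0.214, 0.052], [0.564, -0.206, 0.05], [0.557, -0.213, 0.048], [0.566, -0.202, 0.049], [0.558, -0.205, 0.049], [0.455, -0.229, 0.059], [0.454, -0.225, 0.057], [0.453, -0.224, 0.055], [0.461, -0.219, 0.052], [0.452, -0.218, 0.055], [0.442, -0.214, 0.06], [0.455, -0.22, 0.05], [0.444, -0.212, 0.057], [0
[... 2818 characters left out ...]
11, 0.056], [0.451, -0.112, 0.053], [0.498, -0.148, 0.052], [0.435, -0.116, 0.062], [0.444, -0.112, 0.054], [0.448, -0.116, 0.054], [0.434, -0.113, 0.056], [0.436, -0.118, 0.058], [0.443, -0.118, 0.055], [0.432, -0.115, 0.055], [0.437, -0.117, 0.054], [0.441, -0.12, 0.054], [0.433, -0.114, 0.051], [0.438, -0.115, 0.049], [0.44, -0.122, 0.052], [0.434, -0.112, 0.046], [0.436, -0.118, 0.049], [0.441, -0.12, 0.047]]
[[0.55204434 0.19264251 0.165     ]] [[0.55160574 0.1745168  0.165     ]]
spindle top side [[0.57300656 0.15237909 0.204     ]] scene [[0.57278282 0.14473412 0.204     ]]
hub [[ 0.5244 -0.1486  0.05  ]
 [ 0.4945 -0.1378  0.05  ]
 [ 0.4774 -0.1642  0.05  ]
 [ 0.5055 -0.1791  0.05  ]]
```

```bash
python3 - <<'E'
from h import *
side=pickle.load(open("side0.pkl","rb"));sc=pickle.load(open("scene0.pkl","rb"))
a=side["img"][:,:,::-1]
A=cv2.resize(a[190:245,295:365],None,fx=8,fy=8,interpolation=cv2.INTER_CUBIC)
B=cv2.resize(a[220:275,220:300],None,fx=8,fy=8,interpolation=cv2.INTER_CUBIC)
cv2.imwrite("pics/c3.png",A);cv2.imwrite("pics/c4.png",B)
E
```

```text
(no output)
```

View pics/c3.png

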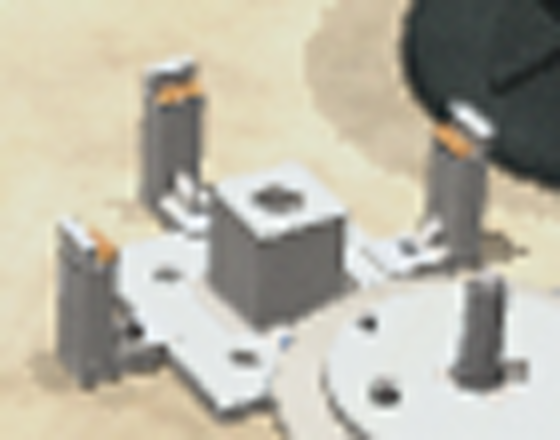

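View pics/c4.png

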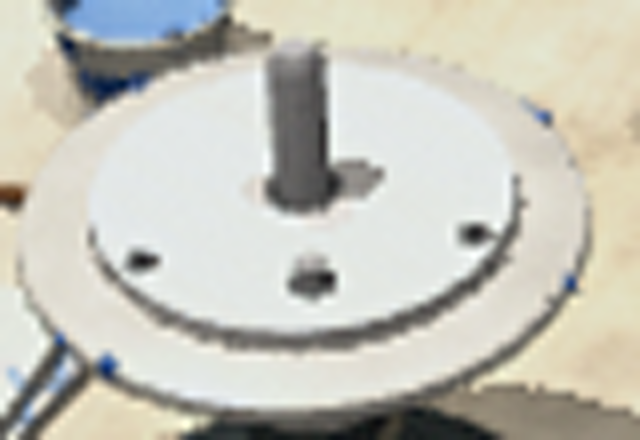

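```bash
cat >> h.py <<'E'
def cmd(s,pos,yaw_deg,cur=None):
    """shift/turn in tool axes from the nominal current pose (measured) to target, tool down"""
    p0=np.array(s["tool_pos"]);R0=R.from_euler('xyz',s["tool_rot"])
    Rt=R.from_euler('xyz',[np.pi,0,np.radians(yaw_deg)])
    print('shift',R0.inv().apply(np.array(pos)-p0).round(4),'turn',(R0.inv()*Rt).as_rotvec().round(4))
E
python3 - <<'E'
from h import *
from cell import status
side=pickle.load(open("side0.pkl","rb"));sc=pickle.load(open("scene0.pkl","rb"))
for d in(side,sc):
    P=pts(d).reshape(-1,3); m=(P[:,2]>.22)&(P[:,0]>.2)&(P[:,0]<1.5)&(abs(P[:,1])<1)
    Q=P[m]
    for y0 in np.arange(-.6,1,.2):
        q=Q[(Q[:,1]>=y0)&(Q[:,1]<y0+.2)]
        if len(q)>20: print(y0.round(2),len(q),np.percentile(q[:,0],[1,50]).round(3))
s=status.observe(); print(s["tool_pos"],s["tool_rot"]);cmd(s,(.575,.15,.30),79)
E
```

```text
-0.4 121 [0.394 0.404]
0.2 17717 [0.895 0.915]
0.4 4701 [0.2   0.211]
-0.4 280 [0.392 0.397]
0.2 7689 [0.895 0.938]
0.4 3759 [0.204 0.913]
0.6 2264 [0.884 0.906]
0.8 1859 [0.878 0.906]
[0.14384129 0.50459108 0.22620662] [-3.14040886e+00 -1.56307308e-04  2.86378580e+00]
shift [-0.5119 -0.2228 -0.0736] turn [-1.100e-03  8.000e-04  1.485e+00]
```

Emit:
{"method": "jog_arm", "body": {"series": [[1, [-0.16, -0.07, -0.074], [0, 0, 0.46]], [1, [-0.512, -0.223, -0.074], [0, 0, 1.485]], [1, [-0.512, -0.223, -0.074], [0, 0, 1.485]], [1, [-0.512, -0.223, -0.074], [0, 0, 1.485]], [1, [-0.512, -0.223, -0.074], [0, 0, 1.485]], [1, [-0.512, -0.223, -0.074], [0, 0, 1.485]], [1, [-0.512, -0.223, -0.074], [0, 0, 1.485]], [1, [-0.512, -0.223, -0.074], [0, 0, 1.485]], [1, [-0.512, -0.223, -0.074], [0, 0, 1.485]], [1, [-0.512, -0.223, -0.074], [0, 0, 1.485]], [1, [-0.512, -0.223, -0.074], [0, 0, 1.485]], [1, [-0.512, -0.223, -0.074], [0, 0, 1.485]]]}}

```text
time: 1.15
tool_pos: [0.5265, 0.1893, 0.2936]
tool_rot: [-3.141, -0.0, 1.372]
contact_force: [0.2, 0.6, -0.3]
opening: 0.0913
```

```bash
python3 - <<'E'
from h import *
from cell import status
s=status.observe(); print(s);cmd(s,(.575,.15,.30),79)
E
```

```text
{'time': 1.15, 'qpos': array([2.08118250e-01, 3.66130417e-01, 1.30386653e+00, 1.82750175e-04,
       1.47198145e+00, 4.06595052e-01]), 'qvel': array([-0.72442396,  0.45018723, -0.81099853,  0.00487776,  0.35415095,
        0.56938596]), 'joint_efforts': array([  1.8602768 , -49.41234469, -23.11026156,  -0.15115215,
        -0.28353869,  -0.66220863]), 'tool_pos': array([0.52647084, 0.18932209, 0.29360171]), 'tool_rot': array([-3.14116644e+00, -1.44718155e-05,  1.37230146e+00]), 'contact_force': array([ 0.19594704,  0.55959921, -0.34993767]), 'torque': array([-0.08800196,  0.00123139,  0.01123156]), 'opening': 0.09134310903716386}
shift [-0.029   0.0553 -0.0064] turn [-0.0004 -0.     -0.0065]
```

Emit:
{"method": "jog_arm", "body": {"series": [[1, [0, 0, 0], [0, 0, 0]], [1, [0, 0, 0], [0, 0, 0]], [1, [0, 0, 0], [0, 0, 0]]]}}

```text
time: 1.4
tool_pos: [0.5248, 0.1911, 0.293]
tool_rot: [-3.14, 0.0, 1.379]
contact_force: [-0.7, 0.4, 0.1]
opening: 0.0922
```

```bash
python3 - <<'E'
from h import *
from cell import status,eyes
s=status.observe(); print(s['tool_pos'],s['tool_rot']);cmd(s,(.575,.15,.30),79)
d=eyes.read_camera("wrist"); pickle.dump((s,d),open("w1.pkl","wb"))
cv2.imwrite("pics/w1.png",d["img"][:,:,::-1])
E
```

```text
[0.52484204 0.1910893  0.29296062] [-3.14003433e+00  1.03340477e-04  1.37921277e+00]
shift [-0.0308  0.0571 -0.0071] turn [-0.0016  0.0001  0.0004]
```

View pics/w1.png

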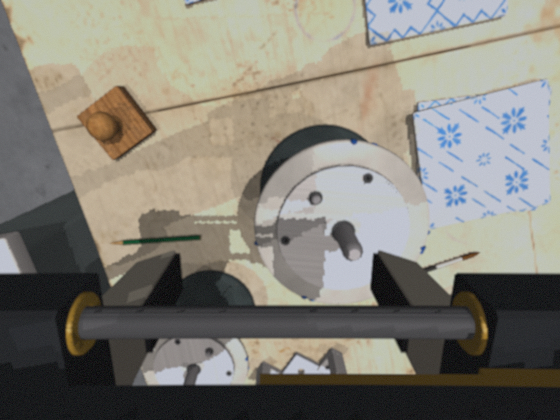

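```bash
python3 - <<'E'
from h import *
s,d=pickle.load(open("w1.pkl","rb"));a=d["img"][:,:,::-1]
cv2.imwrite("pics/w1c.png",cv2.resize(a[155:275,260:400],None,fx=5,fy=5,interpolation=cv2.INTER_CUBIC))
E
```

```text
(no output)
```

View pics/w1c.png

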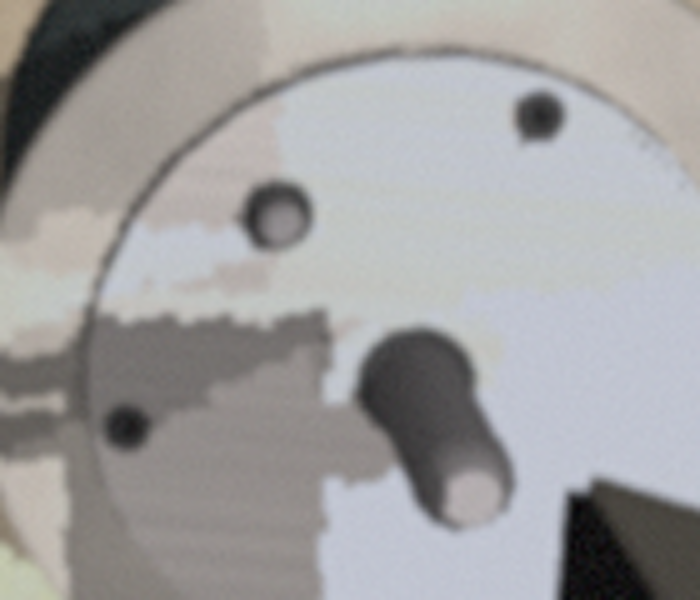

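```bash
python3 - <<'E'
from h import *
s,d=pickle.load(open("w1.pkl","rb"));T=wristT(d,s)
f=lambda u,v,z: ray_at_z(d,[(260+u/5,155+v/5)],z,T)[0].round(4)
st=f(473,496,.204);sb=f(417,387,.156);pt=f(283,221,.165);pb=f(273,208,.156)
print('spTop',st,'spBase',sb,'pinTop',pt,'pinBase',pb,'screws',f(540,115,.156),f(127,428,.156))
for c in(st,sb):
  for p in(pt,pb):
    v=(p-c)[:2];print(np.hypot(*v).round(4),np.degrees(np.arctan2(v[1],v[0])).round(2))
# depth circle fits
P=pts(d,T).reshape(-1,3)
m=(np.hypot(P[:,0]-.575,P[:,1]-.15)<.1)
for lo,hi in((.145,.153),(.154,.162),(.195,.21)):
    Q=P[m&(P[:,2]>lo)&(P[:,2]<hi)]; print(lo,len(Q),np.median(Q[:,2]),Q.mean(0))
E
```

```text
spTop [0.5762 0.148  0.204 ] spBase [0.5762 0.1466 0.156 ] pinTop [0.5574 0.1835 0.165 ] pinBase [0.5566 0.1833 0.156 ] screws [0.6027 0.1908 0.156 ] [0.5251 0.1485 0.156 ]
0.0402 117.9
0.0404 119.04
0.0414 117.0
0.0416 118.1
0.145 8936 0.14818929564812666 [0.57256647 0.16483681 0.14817118]
0.154 11337 0.15539249020100881 [0.57492206 0.15247477 0.1554327 ]
0.195 326 0.2011904057763818 [0.57526268 0.14947671 0.20078512]
```

```bash
python3 - <<'E'
from h import *
from scipy.optimize import least_squares
s,d=pickle.load(open("w1.pkl","rb"));T=wristT(d,s)
e=np.array([(86,370),(113,255),(202,137),(300,79),(420,53),(560,67),(135,540)])/5+[260,155]
Q=ray_at_z(d,e,.156,T)[:,:2]
r=least_squares(lambda p:np.hypot(*(Q-p[:2]).T)-.058,[.57,.15]);print(r.x,(r.fun*1e3).round(1))
r=least_squares(lambda p:np.hypot(*(Q-p[:2]).T)-p[2],[.57,.15,.058]);print(r.x,(r.fun*1e3).round(1))
E
```

```text
[0.5767386  0.14792357] [ 0.1  0.1  0.1 -0.2 -0.4  0.7  0.1]
[0.57710174 0.14747322 0.05846595] [ 0.1  0.2  0.2 -0.2 -0.5  0.4 -0.2]
```

```bash
python3 - <<'E'
from h import *
from cell import status,eyes
s=status.observe(); cmd(s,(.545,.16,.30),45)
E
```

```text
shift [-0.0272  0.0261 -0.0069] turn [-1.200e-03  4.000e-04  5.949e-01]
```

Emit:
{"method": "jog_arm", "body": {"series": [[1, [-0.027, 0.026, -0.007], [-0.001, 0, 0.594]], [1, [-0.027, 0.026, -0.007], [-0.001, 0, 0.594]], [1, [-0.027, 0.026, -0.007], [-0.001, 0, 0.594]], [1, [-0.027, 0.026, -0.007], [-0.001, 0, 0.594]], [1, [-0.027, 0.026, -0.007], [-0.001, 0, 0.594]], [1, [-0.027, 0.026, -0.007], [-0.001, 0, 0.594]], [1, [-0.027, 0.026, -0.007], [-0.001, 0, 0.594]]]}}

```text
time: 2.03
tool_pos: [0.5448, 0.1607, 0.3007]
tool_rot: [3.141, -0.0, 0.79]
contact_force: [-0.7, -1.0, 0.8]
opening: 0.0919
```

```bash
python3 - <<'E'
from h import *
from cell import status,eyes
s=status.observe(); print(s['tool_pos'],s['tool_rot'],abs(s['qvel']).max());cmd(s,(.50,-.158,.30),45)
d=eyes.read_camera("wrist"); pickle.dump((s,d),open("w2.pkl","wb"))
T=wristT(d,s)
uv=proj(d,[(.5767,.1477,.165)],T)[0].astype(int);print(uv)
u0=max(uv[0]-70,0);v0=max(uv[1]-60,0);print(u0,v0)
a=d["img"][:,:,::-1]
cv2.imwrite("pics/w2c.png",cv2.resize(a[v0:v0+120,u0:u0+140],None,fx=5,fy=5,interpolation=cv2.INTER_CUBIC))
E
```

```text
[0.54483937 0.16073264 0.30074197] [ 3.14078716e+00 -4.39201534e-04  7.90158451e-01] 0.015464687581673952
shift [-0.258   0.1924  0.0008] turn [ 0.0008 -0.0004  0.0048]
[313 180]
243 120
```

View pics/w2c.png

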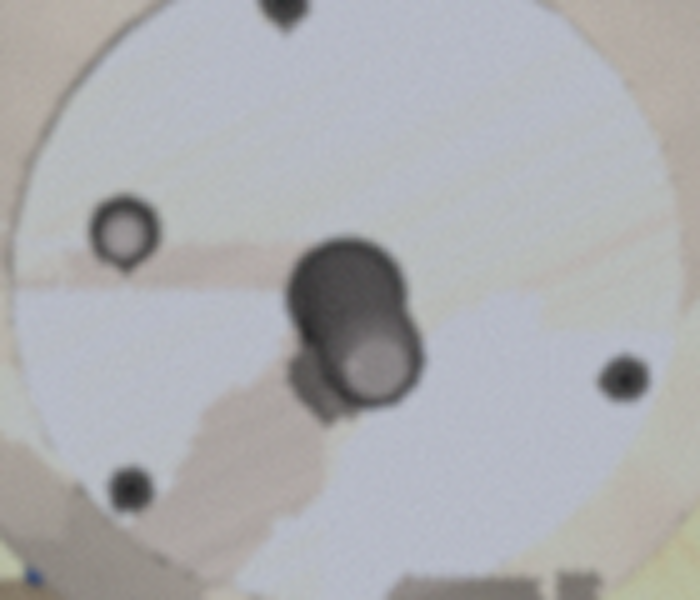

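```bash
python3 - <<'E'
from h import *
from scipy.optimize import least_squares
s,d=pickle.load(open("w2.pkl","rb"));T=wristT(d,s)
f=lambda u,v,z: ray_at_z(d,[(243+u/5-.4,120+v/5-.4)],z,T)[0].round(4)
st=f(375,363,.204);sb=f(347,295,.156);pt=f(125,237,.165);sc=[f(285,8,.156),f(624,378,.156),f(131,490,.156)]
print(st,sb,pt,sc)
sc=np.array(sc)[:,:2]
r=least_squares(lambda p:np.hypot(*(sc-p[:2]).T)-p[2],[.57,.15,.05]);print('screws',r.x)
e=np.array([(13,270),(685,265),(100,97),(655,160),(70,480),(580,500)])/5+[243-.4,120-.4]
Q=ray_at_z(d,e,.156,T)[:,:2]
r=least_squares(lambda p:np.hypot(*(Q-p[:2]).T)-p[2],[.57,.15,.058]);print('disc',r.x,(r.fun*1e3).round(1))
for c in(st[:2],r.x[:2]):
    v=pt[:2]-c;print(np.hypot(*v),np.degrees(np.arctan2(v[1],v[0])))
E
```

```text
[0.5762 0.1485 0.204 ] [0.5761 0.1475 0.156 ] [0.5575 0.1824 0.165 ] [array([0.6014, 0.1896, 0.156 ]), array([0.6002, 0.103 , 0.156 ]), array([0.5249, 0.1486, 0.156 ])]
screws [0.57517934 0.14665502 0.05031694]
disc [0.57446149 0.14598747 0.05646446] [ 0.9  1.3 -1.5  0.2  0.6 -1.5]
0.03871562991867758 118.8821135629494
0.0401691978893454 114.9767863738804
```

Emit:
{"method": "jog_arm", "body": {"series": [[1, [-0.258, 0.192, 0.001], [0.001, 0, 0.005]], [1, [-0.258, 0.192, 0.001], [0.001, 0, 0.005]], [1, [-0.258, 0.192, 0.001], [0.001, 0, 0.005]], [1, [-0.258, 0.192, 0.001], [0.001, 0, 0.005]], [1, [-0.258, 0.192, 0.001], [0.001, 0, 0.005]], [1, [-0.258, 0.192, 0.001], [0.001, 0, 0.005]], [1, [-0.258, 0.192, 0.001], [0.001, 0, 0.005]], [1, [-0.258, 0.192, 0.001], [0.001, 0, 0.005]], [1, [-0.258, 0.192, 0.001], [0.001, 0, 0.005]], [1, [-0.258, 0.192, 0.001], [0.001, 0, 0.005]], [1, [-0.258, 0.192, 0.001], [0.001, 0, 0.005]], [1, [-0.258, 0.192, 0.001], [0.001, 0, 0.005]]]}}

```text
time: 3.08
tool_pos: [0.499, -0.1572, 0.2998]
tool_rot: [-3.141, -0.001, 0.782]
contact_force: [-0.9, -0.2, 0.4]
opening: 0.0922
```

```bash
python3 - <<'E'
from h import *
from cell import status,eyes
s=status.observe(); print(s['tool_pos'],s['tool_rot'],abs(s['qvel']).max())
d=eyes.read_camera("wrist"); pickle.dump((s,d),open("w3.pkl","wb"))
cv2.imwrite("pics/w3.png",d["img"][:,:,::-1])
T=wristT(d,s)
uv=proj(d,[(.502,-.158,.03)],T)[0].astype(int);print(uv)
u0=max(uv[0]-80,0);v0=max(uv[1]-70,0);print(u0,v0)
a=d["img"][:,:,::-1]
cv2.imwrite("pics/w3c.png",cv2.resize(a[v0:v0+140,u0:u0+160],None,fx=5,fy=5,interpolation=cv2.INTER_CUBIC))
E
```

```text
[ 0.49903153 -0.15715923  0.29976549] [-3.14138126e+00 -7.58129120e-04  7.82480543e-01] 0.006583670097549383
[277 164]
197 94
```

View pics/w3.png

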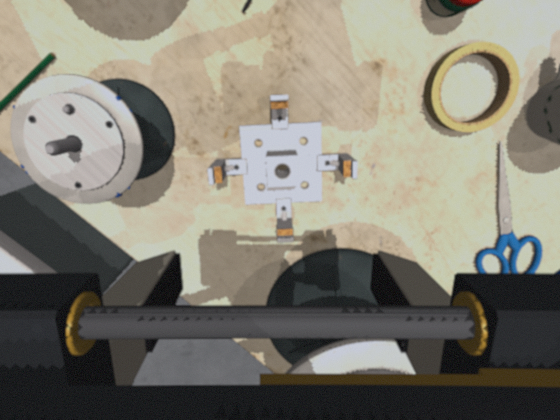

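View pics/w3c.png

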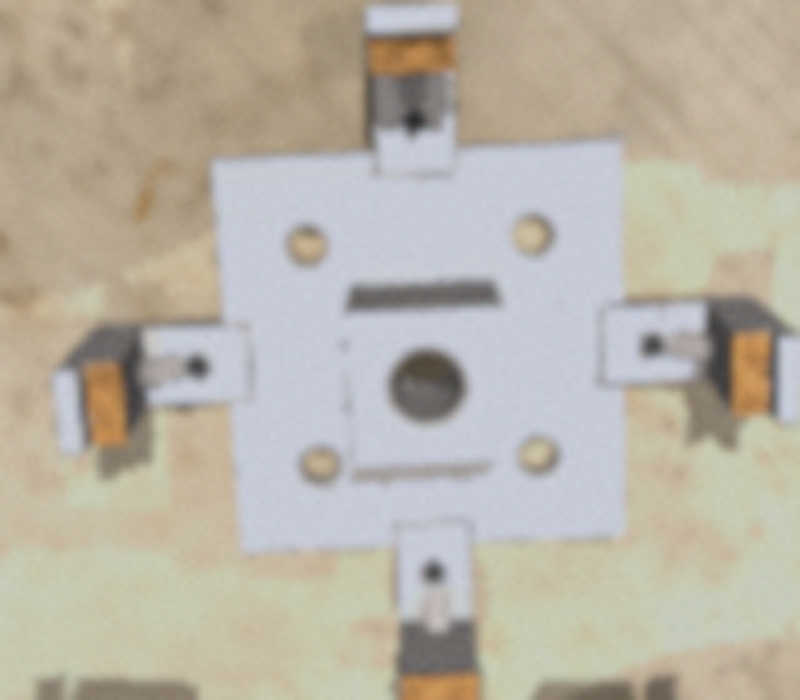

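```bash
python3 - <<'E'
from h import *
s,d=pickle.load(open("w3.pkl","rb"));T=wristT(d,s)
f=lambda L,z: ray_at_z(d,np.array(L)/5+[197-.4,94-.4],z,T)[:,:2]
H=f([(307,245),(533,235),(538,455),(320,464)],.008)
C=f([(213,158),(620,137),(622,537),(243,552)],.008)
B=f([(427,386)],.05)
print('holes',H.round(4).tolist(),H.mean(0));print('corn',C.round(4).tolist(),C.mean(0));print('bore',B)
for Q in(H,C):
    for i in range(4):
        v=Q[(i+1)%4]-Q[i]; print(np.hypot(*v).round(4),np.degrees(np.arctan2(v[1],v[0])).round(1)%90,end=' ; ')
    v=Q-Q.mean(0); print('ang',np.degrees(np.arctan2(v[:,1],v[:,0])).round(1)%90)
# posts tops
Po=f([(411,20),(436,640),(66,410),(790,378)],.061);print(Po)
print('tool frame bore',R.from_euler('xyz',s["tool_rot"]).inv().apply(np.r_[B[0],0.05]-s["tool_pos"]))
E
```

```text
holes [[0.5012, -0.1244], [0.5423, -0.1621], [0.5047, -0.2032], [0.4636, -0.1654]] [ 0.5029357  -0.16378906]
corn [[0.5001, -0.0937], [0.5733, -0.1601], [0.5049, -0.2344], [0.4326, -0.1676]] [ 0.5027445 -0.1639672]
bore [[ 0.50282242 -0.1638592 ]]
0.0557 47.4 ; 0.0557 47.5 ; 0.0558 47.30000000000001 ; 0.0556 47.5 ; ang [2.5 2.4 2.5 2.3]
0.0988 47.8 ; 0.101 47.400000000000006 ; 0.0985 47.30000000000001 ; 0.1001 47.6 ; ang [2.1 3.1 1.8 3. ]
[[ 0.55671408 -0.10459478]
 [ 0.46344079 -0.20622776]
 [ 0.44343558 -0.10886009]
 [ 0.56248485 -0.21805551]]
tool frame bore [-0.00222473  0.00747692  0.2497623 ]
```

```bash
python3 - <<'E'
from h import *
from cell import status,eyes
s=status.observe(); print(s['tool_pos']);cmd(s,(.5029,-.1639,.0175),47.4)
E
```

```text
[ 0.49909708 -0.15707264  0.29976155]
shift [-0.0023  0.0076  0.2823] turn [-0.0001 -0.0007 -0.0446]
```

Emit:
{"method": "jog_arm", "body": {"series": [[0.3, [-0.0023, 0.0076, 0.04], [0, -0.0007, -0.0446]], [0.3, [-0.0023, 0.0076, 0.08], [0, -0.0007, -0.0446]], [0.3, [-0.0023, 0.0076, 0.12], [0, -0.0007, -0.0446]], [0.3, [-0.0023, 0.0076, 0.16], [0, -0.0007, -0.0446]], [0.3, [-0.0023, 0.0076, 0.19], [0, -0.0007, -0.0446]], [0.3, [-0.0023, 0.0076, 0.2], [0, -0.0007, -0.0446]], [0.3, [-0.0023, 0.0076, 0.2], [0, -0.0007, -0.0446]], [0.3, [-0.0023, 0.0076, 0.2], [0, -0.0007, -0.0446]]], "squeeze": 40}}

```text
time: 3.8
tool_pos: [0.5035, -0.1652, 0.1007]
tool_rot: [3.141, -0.0, 0.826]
contact_force: [0.2, -0.3, 0.7]
opening: 0.0597
```

```bash
python3 - <<'E'
from h import *
from cell import status,eyes
s=status.observe(); print(s['tool_pos'],s['contact_force'],s['opening']);cmd(s,(.5029,-.1639,.0175),47.4)
d=eyes.read_camera("wrist");cv2.imwrite("pics/w4.png",d["img"][:,:,::-1])
T=wristT(d,s);print(proj(d,[(.5029,-.1639,.05)],T))
E
```

```text
[ 0.50348651 -0.1652098   0.10069021] [ 0.17127126 -0.29054718  0.70459734] 0.05971277927387547
shift [ 0.0006 -0.0014  0.0832] turn [ 0.001  -0.     -0.0015]
[[272.87966294 231.44168984]]
```

View pics/w4.png

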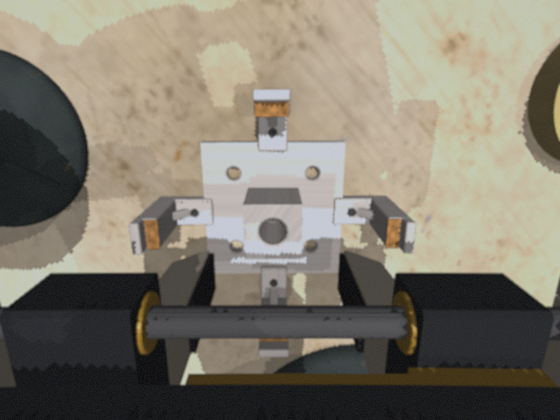

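Emit:
{"method": "jog_arm", "body": {"series": [[0.3, [0.0006, -0.0014, 0.03], [0, 0, 0]], [0.3, [0.0006, -0.0014, 0.055], [0, 0, 0]], [0.3, [0.0006, -0.0014, 0.075], [0, 0, 0]], [0.3, [0.0006, -0.0014, 0.083], [0, 0, 0]], [0.3, [0.0006, -0.0014, 0.083], [0, 0, 0]], [0.3, [0.0006, -0.0014, 0.083], [0, 0, 0]]]}}

```text
time: 4.35
tool_pos: [0.5031, -0.1646, 0.0182]
tool_rot: [3.139, -0.0, 0.825]
contact_force: [0.5, 0.1, 0.1]
opening: 0.0598
```

Emit:
{"method": "jog_arm", "body": {"series": [[-1, [0, 0, 0], [0, 0, 0]], [-1, [0, 0, 0], [0, 0, 0]], [-1, [0, 0, 0], [0, 0, 0]], [-1, [0, 0, 0], [0, 0, 0]], [-1, [0, 0, 0], [0, 0, 0]], [-1, [0, 0, 0], [0, 0, 0]]]}}

```text
time: 4.85
tool_pos: [0.5021, -0.1642, 0.0173]
tool_rot: [3.141, 0.0, 0.825]
contact_force: [-0.6, 0.5, 6.5]
opening: 0.0357
```

```bash
python3 - <<'E'
from h import *
from cell import status,eyes
s=status.observe(); print(s['time'],s['tool_pos'],s['tool_rot'],s['contact_force'],s['torque'],s['opening'])
E
```

```text
4.85 [ 0.50208732 -0.16418707  0.01734205] [3.14115310e+00 1.27387849e-04 8.24516524e-01] [-0.58020867  0.45179517  6.54556299] [0.18143765 0.37773977 0.09733606] 0.03574590601330572
```

Emit:
{"method": "jog_arm", "body": {"series": [[-1, [0, 0, -0.005], [0, 0, 0]], [-1, [0, 0, -0.02], [0, 0, 0]], [-1, [0, 0, -0.05], [0, 0, 0]], [-1, [0, 0, -0.09], [0, 0, 0]], [-1, [0, 0, -0.13], [0, 0, 0]], [-1, [0, 0, -0.17], [0, 0, 0]], [-1, [0, 0, -0.21], [0, 0, 0]], [-1, [0, 0, -0.24], [0, 0, 0]], [-1, [0, 0, -0.25], [0, 0, 0]], [-1, [0, 0, -0.25], [0, 0, 0]], [-1, [0, 0, -0.25], [0, 0, 0]]]}}

```text
time: 5.77
tool_pos: [0.5012, -0.1637, 0.2647]
tool_rot: [-3.139, 0.001, 0.824]
contact_force: [0.1, 0.8, -6.2]
opening: 0.0359
```

```bash
python3 - <<'E'
from h import *
from cell import status,eyes
s=status.observe(); print(s['time'],s['tool_pos'],s['tool_rot'],s['contact_force'],s['torque'],s['opening'])
cmd(s,(.5764,.1478,.265),73.3)
d=eyes.read_camera("wrist");T=wristT(d,s);a=d["img"][:,:,::-1]
pickle.dump((s,d),open("w5.pkl","wb"))
cv2.imwrite("pics/w5.png",cv2.resize(a[180:330,180:380],None,fx=4,fy=4,interpolation=cv2.INTER_CUBIC))
R0=R.from_euler('xyz',s["tool_rot"])
print(proj(d,[R0.apply([0,0,-.033])+s["tool_pos"]],T))
E
```

```text
5.7667 [ 0.50117257 -0.16374819  0.26467013] [-3.13855610e+00  1.22537151e-03  8.24330792e-01] [ 0.07723689  0.82035232 -6.24442168] [-0.08819803  0.13980632 -0.02096467] 0.03587961996908471
shift [ 2.798e-01 -1.563e-01 -2.000e-04] turn [-0.0033  0.0005 -0.455 ]
[[274.61588519 309.53283013]]
```

View pics/w5.png

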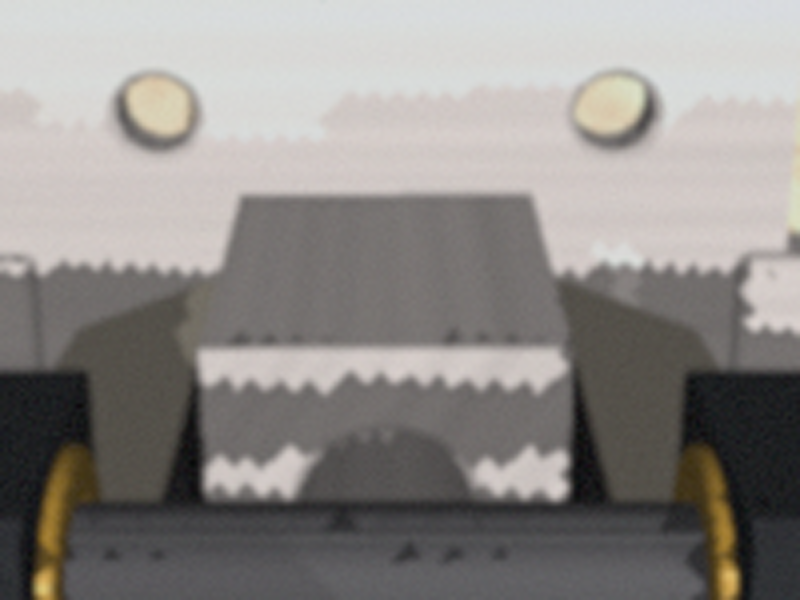

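```bash
python3 - <<'E'
from h import *
s,d=pickle.load(open("w5.pkl","rb"));T=d["tool_from_camera"]
o=np.array([180-.4,180-.4])
f=lambda L,z: ray_at_z(d,np.array(L)/4+o,z,T)
H=f([(157,108),(613,108)],.0093);print('holes top',H)   # rims approx
E_=f([(196,347),(572,347)],-.0327);print('hub edge',E_)
E
cat >> h.py <<'E'
E
```

```text
holes top [[ 0.0294249  -0.02708103  0.0093    ]
 [ 0.02948788  0.02797872  0.0093    ]]
hub edge [[ 0.01865532 -0.01752183 -0.0327    ]
 [ 0.01869114  0.01827052 -0.0327    ]]
```

```bash
python3 - <<'E'
from h import *
from cell import status
s=status.observe();print(s['tool_pos']);cmd(s,(.5761,.1468,.265),73.3)
E
```

```text
[ 0.50078471 -0.16358008  0.26375353]
shift [ 0.279  -0.1555 -0.001 ] turn [-0.0054  0.0006 -0.455 ]
```

Emit:
{"method": "jog_arm", "body": {"series": [[-1, [0.01, -0.006, 0], [0, 0, -0.02]], [-1, [0.035, -0.02, 0], [0, 0, -0.06]], [-1, [0.068, -0.038, 0], [0, 0, -0.11]], [-1, [0.1, -0.056, 0], [0, 0, -0.165]], [-1, [0.135, -0.075, 0], [-0.001, 0, -0.22]], [-1, [0.17, -0.095, 0], [-0.001, 0, -0.28]], [-1, [0.205, -0.114, 0], [-0.001, 0, -0.34]], [-1, [0.24, -0.134, 0], [-0.001, 0, -0.4]], [-1, [0.265, -0.148, 0], [-0.001, 0, -0.435]], [-1, [0.276, -0.154, 0], [-0.001, 0, -0.45]], [-1, [0.279, -0.1555, 0], [-0.001, 0, -0.455]], [-1, [0.279, -0.1555, 0], [-0.001, 0, -0.455]]]}}

```text
time: 6.82
tool_pos: [0.5766, 0.1472, 0.2644]
tool_rot: [-3.139, 0.002, 1.281]
contact_force: [-0.5, 0.0, -6.0]
opening: 0.0359
```

Emit:
{"method": "jog_arm", "body": {"series": [[-1, [0, 0, 0], [0, 0, 0]], [-1, [0, 0, 0], [0, 0, 0]]]}}

```text
time: 6.98
tool_pos: [0.577, 0.1449, 0.266]
tool_rot: [-3.141, 0.001, 1.278]
contact_force: [0.5, -0.6, -6.3]
opening: 0.0357
```

```bash
python3 - <<'E'
from h import *
from cell import status,eyes
s=status.observe();print(s['time'],s['tool_pos'],s['tool_rot'],s['contact_force'],s['torque']);cmd(s,(.5761,.1468,.265),73.3)
for n in("scene","side"):
    d=eyes.read_camera(n);pickle.dump(d,open(n+"1.pkl","wb"));a=d["img"][:,:,::-1]
    u,v=proj(d,[(.576,.148,.22)])[0].astype(int)
    cv2.imwrite(f"pics/{n}1.png",cv2.resize(a[max(v-60,0):v+60,u-80:u+80],None,fx=5,fy=5,interpolation=cv2.INTER_CUBIC));print(n,u,v)
E
```

```text
6.9833 [0.57700941 0.14492378 0.26595168] [-3.14123321e+00  1.45515626e-03  1.27755616e+00] [ 0.54556819 -0.60550591 -6.34660456] [-0.11627079  0.06564619  0.03324742]
shift [ 0.0015 -0.0014  0.0009] turn [-0.0004  0.0015 -0.0018]
scene 255 152
side 256 218
```

View pics/scene1.png

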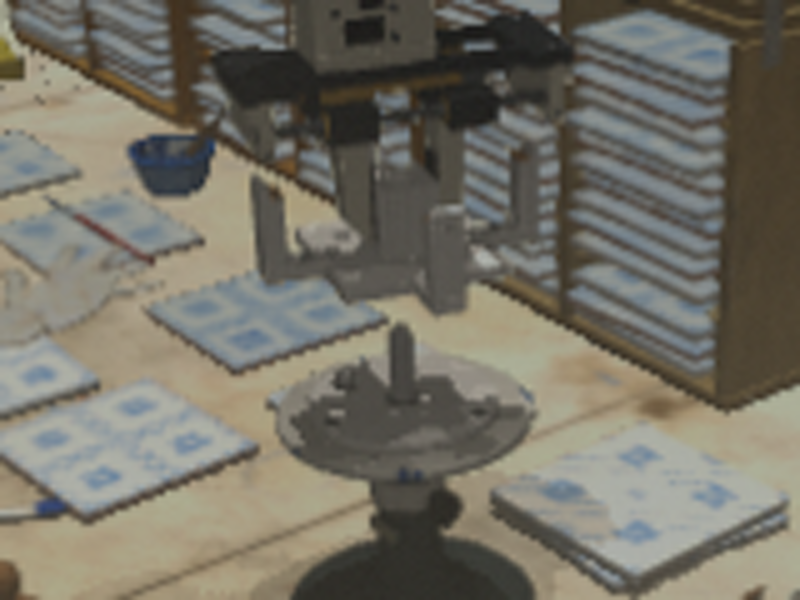

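View pics/side1.png

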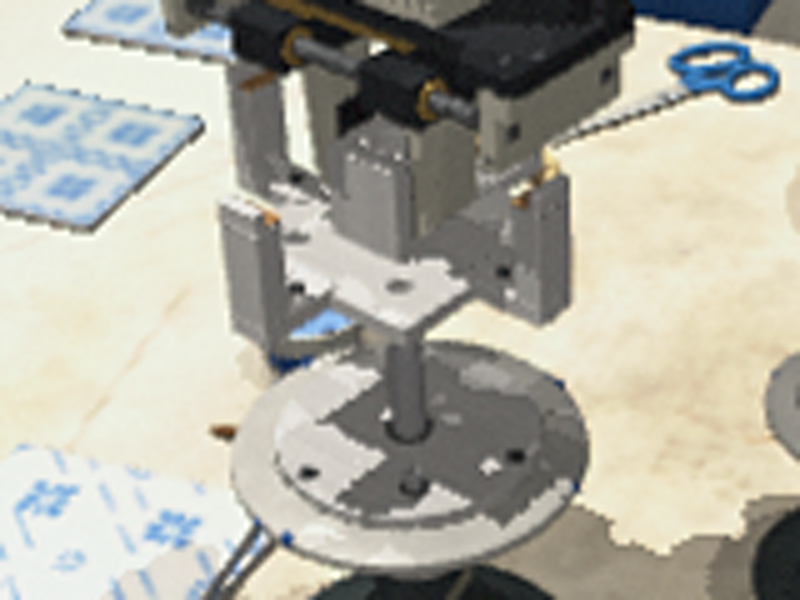

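```bash
cat >> h.py <<'E'
def avg(n=8):
    from cell import status,eyes
    L=[]
    for i in range(n):
        L.append(status.observe()); 
        if i<n-1: eyes.read_camera("side")
    m={k:np.mean([l[k] for l in L],0) for k in("tool_pos","contact_force","torque","opening")}
    m["tool_rot"]=R.from_euler('xyz',[l["tool_rot"] for l in L]).mean().as_euler('xyz')
    m["time"]=L[-1]["time"]
    print(L[-1]["time"],'pos',m["tool_pos"].round(4),'std',np.std([l["tool_pos"] for l in L],0).round(5),'rot',m["tool_rot"].round(4),'yawdeg',np.degrees(m["tool_rot"][2]).round(2),'F',m["contact_force"].round(2),'sd',np.std([l["contact_force"] for l in L],0).round(2),'M',m["torque"].round(3))
    return m
E
python3 - <<'E'
from h import *
m=avg(8);cmd(m,(.5761,.1468,.265),73.3)
E
```

```text
7.4333 pos [0.5773 0.1455 0.2667] std [3.0e-05 3.9e-04 8.0e-05] rot [3.1407e+00 5.0000e-04 1.2782e+00] yawdeg 73.24 F [-0.06 -0.07 -5.74] sd [0.27 0.57 0.49] M [-0.105  0.092 -0.001]
shift [ 0.0009 -0.0015  0.0017] turn [ 0.0009  0.0005 -0.0011]
```

Emit:
{"method": "jog_arm", "body": {"series": [[-1, [0.0009, -0.0015, 0.01], [0.001, 0.0005, 0]], [-1, [0.0009, -0.0015, 0.03], [0.001, 0.0005, 0]], [-1, [0.0009, -0.0015, 0.038], [0.001, 0.0005, 0]], [-1, [0.0009, -0.0015, 0.038], [0.001, 0.0005, 0]], [-1, [0.0009, -0.0015, 0.038], [0.001, 0.0005, 0]], [-1, [0.0009, -0.0015, 0.038], [0.001, 0.0005, 0]]]}}

```text
time: 7.93
tool_pos: [0.5766, 0.1477, 0.2293]
tool_rot: [3.141, -0.001, 1.279]
contact_force: [-0.5, -0.2, -4.7]
opening: 0.0358
```

```bash
python3 - <<'E'
from h import *
from cell import eyes
m=avg(5);cmd(m,(.5761,.1468,.220),73.3)
for n in("side","scene"):
    d=eyes.read_camera(n);a=d["img"][:,:,::-1]
    u,v=proj(d,[(.576,.148,.205)])[0].astype(int)
    cv2.imwrite(f"pics/{n}2.png",cv2.resize(a[v-30:v+30,u-40:u+40],None,fx=9,fy=9,interpolation=cv2.INTER_CUBIC))
E
```

```text
8.1333 pos [0.5766 0.1476 0.2295] std [7.0e-05 2.0e-05 1.1e-04] rot [ 3.1403e+00 -7.0000e-04  1.2794e+00] yawdeg 73.31 F [-0.03 -0.14 -5.68] sd [0.39 0.47 0.68] M [-0.107  0.075  0.012]
shift [-0.0009 -0.0003  0.0094] turn [ 0.0013 -0.0007  0.0001]
```

View pics/side2.png

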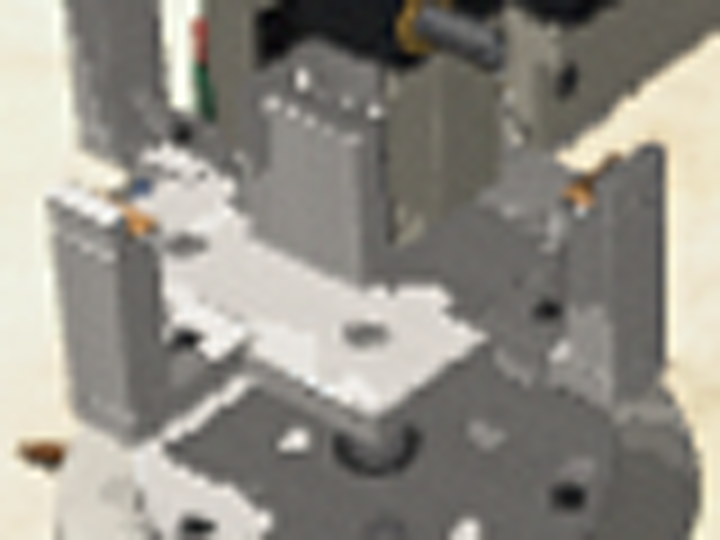

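View pics/scene2.png

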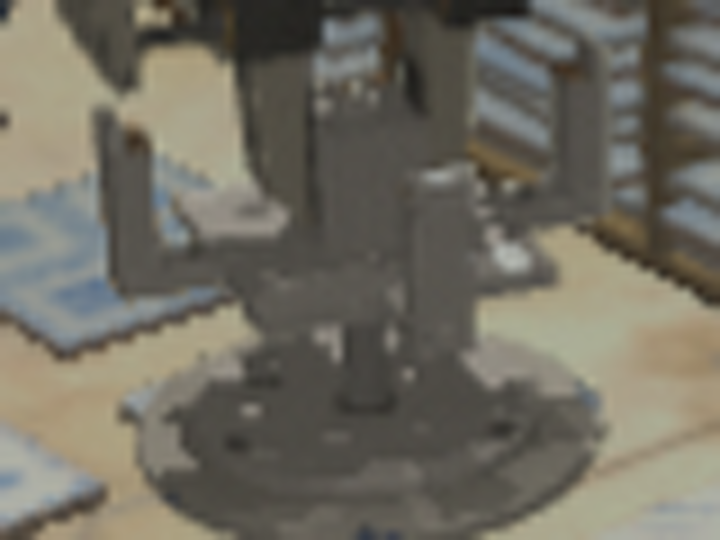

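Emit:
{"method": "jog_arm", "body": {"series": [[-1, [-0.0007, -0.0003, 0.004], [0.001, -0.0005, 0]], [-1, [-0.0007, -0.0003, 0.007], [0.001, -0.0005, 0]], [-1, [-0.0007, -0.0003, 0.009], [0.001, -0.0005, 0]], [-1, [-0.0007, -0.0003, 0.011], [0.001, -0.0005, 0]], [-1, [-0.0007, -0.0003, 0.011], [0.001, -0.0005, 0]]]}}

```text
time: 8.65
tool_pos: [0.5754, 0.1469, 0.2168]
tool_rot: [-3.139, 0.001, 1.279]
contact_force: [-0.6, -0.8, -5.8]
opening: 0.0355
```

```bash
python3 - <<'E'
from h import *
m=avg(4);cmd(m,(.5761,.1468,.214),73.3)
E
```

```text
8.8 pos [0.5755 0.147  0.2173] std [1.3e-04 2.0e-05 2.9e-04] rot [-3.1399e+00  7.0000e-04  1.2794e+00] yawdeg 73.31 F [-0.23 -0.22 -5.67] sd [0.25 0.37 0.18] M [-0.087  0.09  -0.015]
shift [0.     0.0006 0.0033] turn [-0.0017  0.0007  0.0001]
```

Emit:
{"method": "jog_arm", "body": {"series": [[-1, [0.0002, 0.0003, 0.001], [0, 0, 0]], [-1, [0.0002, 0.0003, 0.002], [0, 0, 0]], [-1, [0.0002, 0.0003, 0.003], [0, 0, 0]], [-1, [0.0002, 0.0003, 0.004], [0, 0, 0]]]}}

```text
time: 9.13
tool_pos: [0.576, 0.1471, 0.2135]
tool_rot: [-3.14, 0.0, 1.279]
contact_force: [-0.4, 0.4, -5.2]
opening: 0.0357
```

```bash
python3 - <<'E'
from h import *
m=avg(4)
E
```

```text
9.2833 pos [0.5759 0.1471 0.2134] std [5.0e-05 3.0e-05 1.1e-04] rot [-3.1401e+00  6.0000e-04  1.2794e+00] yawdeg 73.3 F [-0.11 -0.32 -5.75] sd [0.57 0.46 0.54] M [-0.084  0.088 -0.013]
```

Emit:
{"method": "jog_arm", "body": {"series": [[-1, [0, 0, 0.0015], [0, 0, 0]], [-1, [0, 0, 0.003], [0, 0, 0]], [-1, [0, 0, 0.0045], [0, 0, 0]], [-1, [0, 0, 0.006], [0, 0, 0]], [-1, [0, 0, 0.007], [0, 0, 0]]]}}

```text
time: 9.7
tool_pos: [0.5759, 0.1471, 0.2062]
tool_rot: [-3.14, 0.001, 1.279]
contact_force: [-0.4, -0.9, -5.9]
opening: 0.0357
```

```bash
python3 - <<'E'
from h import *
m=avg(5)
E
```

```text
9.9 pos [0.5759 0.147  0.2063] std [5.0e-05 2.0e-05 1.5e-04] rot [-3.1400e+00  6.0000e-04  1.2794e+00] yawdeg 73.3 F [-0.34 -0.28 -5.72] sd [0.17 0.59 0.37] M [-0.074  0.101  0.013]
```

Emit:
{"method": "jog_arm", "body": {"series": [[-1, [0, 0, 0.003], [0, 0, 0]], [-1, [0, 0, 0.006], [0, 0, 0]], [-1, [0, 0, 0.009], [0, 0, 0]], [-1, [0, 0, 0.012], [0, 0, 0]], [-1, [0, 0, 0.015], [0, 0, 0]], [-1, [0, 0, 0.018], [0, 0, 0]], [-1, [0, 0, 0.019], [0, 0, 0]]]}}

```text
time: 10.48
tool_pos: [0.5757, 0.147, 0.1868]
tool_rot: [-3.14, 0.001, 1.279]
contact_force: [-0.2, 0.4, -5.8]
opening: 0.0357
```

```bash
python3 - <<'E'
from h import *
m=avg(5)
E
```

```text
10.6833 pos [0.5758 0.147  0.1872] std [7.e-05 5.e-05 3.e-04] rot [-3.1399e+00  7.0000e-04  1.2794e+00] yawdeg 73.3 F [-0.06  0.06 -5.94] sd [0.29 0.54 0.52] M [-0.052  0.121 -0.009]
```

Emit:
{"method": "jog_arm", "body": {"series": [[-1, [0, 0, 0.001], [0, 0, 0]], [-1, [0, 0, 0.002], [0, 0, 0]], [-1, [0, 0, 0.003], [0, 0, 0]], [-1, [0, 0, 0.004], [0, 0, 0]], [-1, [0, 0, 0.0045], [0, 0, 0]], [-1, [0, 0, 0.005], [0, 0, 0]]]}}

```text
time: 11.18
tool_pos: [0.5759, 0.1471, 0.1825]
tool_rot: [-3.14, 0.0, 1.279]
contact_force: [-0.4, 0.8, -5.8]
opening: 0.0357
```

Emit:
{"method": "jog_arm", "body": {"series": [[-1, [0, 0, 0.0005], [0, 0, 0]], [-1, [0, 0, 0.001], [0, 0, 0]]]}}

```text
time: 11.35
tool_pos: [0.5759, 0.1471, 0.1815]
tool_rot: [-3.14, 0.0, 1.279]
contact_force: [-0.3, 0.6, -5.2]
opening: 0.0357
```

```bash
python3 - <<'E'
from h import *
m=avg(5)
E
```

```text
11.55 pos [0.5759 0.1471 0.1815] std [1.e-05 2.e-05 4.e-05] rot [-3.1403e+00  5.0000e-04  1.2794e+00] yawdeg 73.31 F [-0.5   0.9  -5.98] sd [0.14 0.47 0.43] M [0.012 0.152 0.003]
```

Keep descending in half-millimetre steps.

Emit:
{"method": "jog_arm", "body": {"series": [[-1, [0, 0, 0.0005], [0, 0, 0]], [-1, [0, 0, 0.001], [0, 0, 0]]]}}

```text
time: 11.72
tool_pos: [0.5759, 0.1471, 0.1806]
tool_rot: [-3.14, 0.0, 1.279]
contact_force: [-0.9, 0.5, -5.9]
opening: 0.0356
```

```bash
python3 - <<'E'
from h import *
m=avg(4)
E
```

```text
11.8667 pos [0.5759 0.1471 0.1805] std [1.e-05 1.e-05 5.e-05] rot [-3.1403e+00  5.0000e-04  1.2794e+00] yawdeg 73.3 F [-0.75  0.66 -6.27] sd [0.19 0.14 0.39] M [-0.007  0.202 -0.015]
```

Emit:
{"method": "jog_arm", "body": {"series": [[-1, [0, 0, 0.0005], [0, 0, 0]], [-1, [0, 0, 0.001], [0, 0, 0]]]}}

```text
time: 12.03
tool_pos: [0.576, 0.1471, 0.1796]
tool_rot: [-3.14, 0.0, 1.279]
contact_force: [-1.8, 1.0, -5.1]
opening: 0.0356
```

```bash
python3 - <<'E'
from h import *
m=avg(4)
E
```

```text
12.1833 pos [0.5759 0.1471 0.1795] std [2.e-05 2.e-05 6.e-05] rot [-3.1403e+00  5.0000e-04  1.2794e+00] yawdeg 73.3 F [-0.91  0.33 -5.33] sd [0.53 0.5  0.16] M [0.004 0.166 0.023]
```

Emit:
{"method": "jog_arm", "body": {"series": [[-1, [0, 0, 0.0005], [0, 0, 0]], [-1, [0, 0, 0.001], [0, 0, 0]]]}}

```text
time: 12.35
tool_pos: [0.5759, 0.1471, 0.1786]
tool_rot: [-3.14, 0.0, 1.279]
contact_force: [-0.7, 1.6, -4.5]
opening: 0.036
```

```bash
python3 - <<'E'
from h import *
from cell import eyes
m=avg(4)
d=eyes.read_camera("side");a=d["img"][:,:,::-1]
u,v=proj(d,[(.57,.16,.17)])[0].astype(int)
cv2.imwrite("pics/side3.png",cv2.resize(a[v-35:v+35,u-45:u+45],None,fx=8,fy=8,interpolation=cv2.INTER_CUBIC))
E
```

```text
12.5 pos [0.5759 0.1471 0.1785] std [1.e-05 1.e-05 6.e-05] rot [-3.1403e+00  5.0000e-04  1.2794e+00] yawdeg 73.3 F [-0.59  0.68 -5.57] sd [0.53 0.79 0.61] M [-0.001  0.184  0.003]
```

View pics/side3.png

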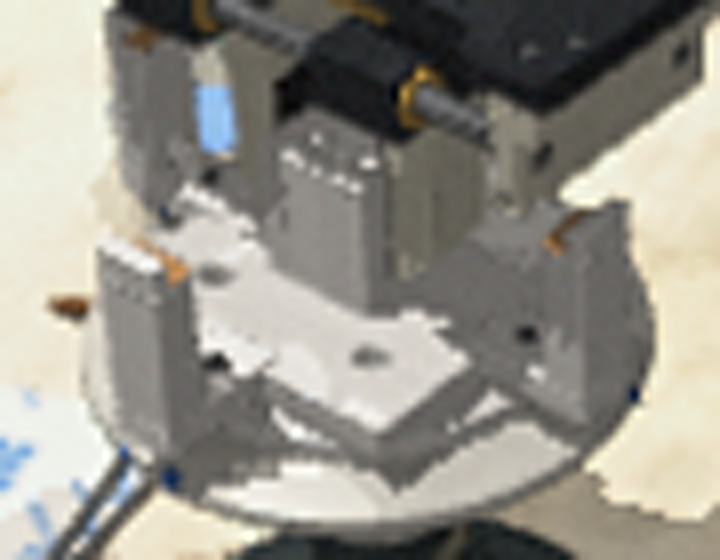

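Emit:
{"method": "jog_arm", "body": {"series": [[-1, [0, 0, 0.0005], [0, 0, 0]], [-1, [0, 0, 0.001], [0, 0, 0]], [-1, [0, 0, 0.0015], [0, 0, 0]], [-1, [0, 0, 0.002], [0, 0, 0]]]}}

```text
time: 12.88
tool_pos: [0.5759, 0.1471, 0.1765]
tool_rot: [-3.14, 0.0, 1.279]
contact_force: [-0.6, -0.3, -4.7]
opening: 0.0355
```

```bash
python3 - <<'E'
from h import *
m=avg(4)
E
```

```text
13.0333 pos [0.5759 0.1471 0.1764] std [1.e-05 2.e-05 5.e-05] rot [-3.1402e+00  5.0000e-04  1.2794e+00] yawdeg 73.3 F [-0.04  0.5  -5.61] sd [0.63 0.48 0.87] M [0.015 0.18  0.013]
```

Emit:
{"method": "jog_arm", "body": {"series": [[-1, [0, 0, 0.0005], [0, 0, 0]], [-1, [0, 0, 0.001], [0, 0, 0]], [-1, [0, 0, 0.0015], [0, 0, 0]], [-1, [0, 0, 0.002], [0, 0, 0]]]}}

```text
time: 13.37
tool_pos: [0.5759, 0.1471, 0.1745]
tool_rot: [-3.14, 0.0, 1.279]
contact_force: [-1.0, 0.2, -5.2]
opening: 0.0359
```

```bash
python3 - <<'E'
from h import *
m=avg(4)
E
```

```text
13.5167 pos [0.5759 0.1471 0.1745] std [1.e-05 1.e-05 4.e-05] rot [-3.1403e+00  5.0000e-04  1.2794e+00] yawdeg 73.31 F [-0.93  0.45 -5.57] sd [0.48 0.19 0.39] M [0.017 0.189 0.016]
```

Emit:
{"method": "jog_arm", "body": {"series": [[-1, [0, 0, 0.0004], [0, 0, 0]], [-1, [0, 0, 0.0008], [0, 0, 0]]]}}

```text
time: 13.68
tool_pos: [0.5759, 0.1471, 0.1738]
tool_rot: [-3.14, 0.0, 1.279]
contact_force: [0.4, 0.7, -5.9]
opening: 0.0356
```

```bash
python3 - <<'E'
from h import *
m=avg(4)
E
```

```text
13.8333 pos [0.5759 0.1471 0.1737] std [1.e-05 1.e-05 3.e-05] rot [-3.1403e+00  5.0000e-04  1.2794e+00] yawdeg 73.3 F [-0.4   1.06 -5.64] sd [0.58 0.34 0.35] M [0.009 0.201 0.022]
```

Emit:
{"method": "jog_arm", "body": {"series": [[-1, [0, 0, 0.0004], [0, 0, 0]]]}}

```text
time: 13.92
tool_pos: [0.5759, 0.1471, 0.1734]
tool_rot: [-3.14, 0.0, 1.279]
contact_force: [-0.8, 0.3, -5.6]
opening: 0.0359
```

```bash
python3 - <<'E'
from h import *
m=avg(3)
E
```

```text
14.0167 pos [0.5759 0.1471 0.1734] std [1.e-05 2.e-05 1.e-05] rot [-3.1404e+00  4.0000e-04  1.2794e+00] yawdeg 73.3 F [-0.93  0.48 -5.06] sd [0.52 0.21 0.4 ] M [0.048 0.231 0.013]
```

Emit:
{"method": "jog_arm", "body": {"series": [[-1, [0, 0, 0.0003], [0, 0, 0]], [-1, [0, 0, 0.0003], [0, 0, 0]]]}}

```text
time: 14.18
tool_pos: [0.5759, 0.1471, 0.1734]
tool_rot: [-3.141, 0.0, 1.279]
contact_force: [-3.3, -0.1, -2.3]
opening: 0.0358
```

Emit:
{"method": "jog_arm", "body": {"series": [[-1, [0, 0, 0.0003], [0, 0, 0]], [-1, [0, 0, 0.0003], [0, 0, 0]]]}}

```text
time: 14.35
tool_pos: [0.5759, 0.1471, 0.1733]
tool_rot: [-3.141, 0.0, 1.279]
contact_force: [-3.4, -0.5, 0.8]
opening: 0.0357
```

```bash
python3 - <<'E'
from h import *
m=avg(3)
E
```

```text
14.45 pos [0.5759 0.1471 0.1733] std [1.e-05 1.e-05 2.e-05] rot [-3.1408e+00  3.0000e-04  1.2795e+00] yawdeg 73.31 F [-3.59 -0.42  1.45] sd [0.15 0.31 0.82] M [-0.099  0.554 -0.016]
```

Emit:
{"method": "jog_arm", "body": {"series": [[-1, [0, 0, -0.0001], [0, 0, 0]], [-1, [0, 0, -0.0001], [0, 0, -0.01]], [-1, [0, 0, -0.0001], [0, 0, -0.025]], [-1, [0, 0, -0.0001], [0, 0, -0.04]], [-1, [0, 0, -0.0001], [0, 0, -0.055]], [-1, [0, 0, -0.0001], [0, 0, -0.07]]], "squeeze": 55}}

```text
time: 14.95
tool_pos: [0.5762, 0.1474, 0.1733]
tool_rot: [-3.141, -0.0, 1.351]
contact_force: [-3.7, 1.8, 6.7]
opening: 0.0358
```

```bash
python3 - <<'E'
from h import *
m=avg(3)
E
```

```text
15.05 pos [0.5762 0.1474 0.1733] std [1.e-05 0.e+00 1.e-05] rot [-3.1412e+00 -4.0000e-04  1.3511e+00] yawdeg 77.42 F [-3.65  2.38  5.97] sd [0.36 0.4  0.53] M [ 0.184  0.579 -0.215]
```

Emit:
{"method": "jog_arm", "body": {"series": [[-1, [0, 0, -0.0003], [0, 0, -0.01]], [-1, [0, 0, -0.0003], [0, 0, -0.025]], [-1, [0, 0, -0.0003], [0, 0, -0.045]], [-1, [0, 0, -0.0003], [0, 0, -0.065]], [-1, [0, 0, -0.0003], [0, 0, -0.085]], [-1, [0, 0, -0.0003], [0, 0, -0.1]], [-1, [0, 0, -0.0003], [0, 0, -0.11]]]}}

```text
time: 15.63
tool_pos: [0.5763, 0.1475, 0.1733]
tool_rot: [-3.141, -0.001, 1.461]
contact_force: [-1.7, 4.0, 3.9]
opening: 0.0356
```

```bash
python3 - <<'E'
from h import *
m=avg(3)
E
```

```text
15.7333 pos [0.5763 0.1475 0.1733] std [1.e-05 1.e-05 0.e+00] rot [-3.1412e+00 -6.0000e-04  1.4615e+00] yawdeg 83.74 F [-1.62  4.78  3.85] sd [0.89 0.56 0.98] M [ 0.627  0.231 -0.224]
```

Emit:
{"method": "jog_arm", "body": {"series": [[-1, [0, 0, -0.0002], [0, 0, -0.01]], [-1, [0, 0, -0.0002], [0, 0, -0.025]], [-1, [0, 0, -0.0002], [0, 0, -0.045]], [-1, [0, 0, -0.0002], [0, 0, -0.065]], [-1, [0, 0, -0.0002], [0, 0, -0.085]], [-1, [0, 0, -0.0002], [0, 0, -0.1]], [-1, [0, 0, -0.0002], [0, 0, -0.1093]], [-1, [0, 0, -0.0002], [0, 0, -0.1093]]]}}

```text
time: 16.4
tool_pos: [0.5764, 0.1476, 0.1734]
tool_rot: [-3.141, -0.001, 1.571]
contact_force: [-1.5, 4.5, 2.1]
opening: 0.0356
```

```bash
python3 - <<'E'
from h import *
from cell import eyes
m=avg(5)
d=eyes.read_camera("wrist");a=d["img"][:,:,::-1];pickle.dump((m,d),open("w6.pkl","wb"))
cv2.imwrite("pics/w6.png",a)
E
```

```text
16.6 pos [0.5764 0.1476 0.1733] std [1.e-05 1.e-05 1.e-05] rot [-3.1413e+00 -7.0000e-04  1.5704e+00] yawdeg 89.98 F [-1.05  5.16  2.59] sd [0.43 0.45 0.37] M [ 0.666  0.098 -0.188]
```

View pics/w6.png

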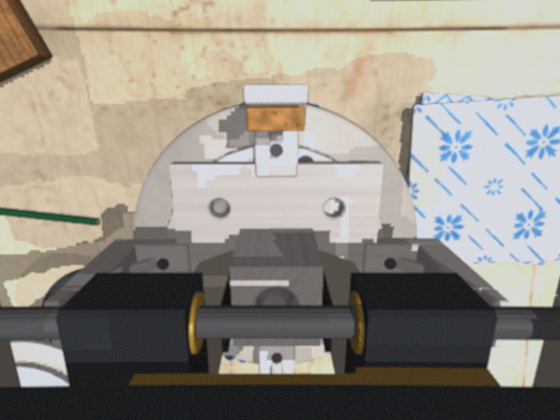

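Emit:
{"method": "jog_arm", "body": {"series": [[-1, [0.0002, 0, 0], [0, 0, 0]], [-1, [0.0002, 0, 0], [0, 0, 0]]]}}

```text
time: 16.82
tool_pos: [0.5763, 0.1476, 0.1734]
tool_rot: [-3.141, -0.0, 1.57]
contact_force: [0.7, 4.8, 2.4]
opening: 0.0355
```

```bash
python3 - <<'E'
from h import *
m=avg(4)
E
```

```text
16.9667 pos [0.5764 0.1476 0.1734] std [1.e-05 1.e-05 0.e+00] rot [-3.1413e+00 -4.0000e-04  1.5696e+00] yawdeg 89.93 F [0.38 4.97 1.66] sd [0.21 0.3  0.52] M [ 0.662 -0.074 -0.104]
```

Emit:
{"method": "jog_arm", "body": {"series": [[0.3, [0, 0, 0], [0, 0, 0]], [0.3, [0, 0, 0], [0, 0, 0]], [0.3, [0, 0, 0], [0, 0, 0]], [0.3, [0, 0, 0], [0, 0, 0]], [0.3, [0, 0, 0], [0, 0, 0]]]}}

```text
time: 17.38
tool_pos: [0.5759, 0.1469, 0.1731]
tool_rot: [-3.14, 0.001, 1.569]
contact_force: [-0.1, 0.2, -0.9]
opening: 0.0592
```

```bash
python3 - <<'E'
from h import *
m=avg(3);print(m['opening'])
E
```

```text
17.4833 pos [0.5759 0.147  0.1732] std [1.e-05 7.e-05 4.e-05] rot [-3.1400e+00  5.0000e-04  1.5686e+00] yawdeg 89.87 F [ 0.03 -0.01 -0.4 ] sd [0.12 0.18 0.62] M [-0.106  0.072  0.033]
0.05945127862486547
```

Released; retreat straight up and verify.

Emit:
{"method": "jog_arm", "body": {"series": [[0.3, [0, 0, -0.01], [0, 0, 0]], [0.3, [0, 0, -0.03], [0, 0, 0]], [0.3, [0, 0, -0.06], [0, 0, 0]], [0.3, [0, 0, -0.1], [0, 0, 0]], [0.3, [0, 0, -0.14], [0, 0, 0]], [0.3, [0, 0, -0.17], [0, 0, 0]], [0.3, [0, 0, -0.18], [0, 0, 0]], [0.3, [0, 0, -0.18], [0, 0, 0]], [0.3, [0, 0, -0.18], [0, 0, 0]], [0.3, [0, 0, -0.18], [0, 0, 0]]]}}

```text
time: 18.32
tool_pos: [0.5756, 0.1472, 0.352]
tool_rot: [-3.138, 0.0, 1.569]
contact_force: [0.1, -0.1, -0.8]
opening: 0.0597
```

```bash
python3 - <<'E'
from h import *
from cell import eyes
m=avg(3)
d=eyes.read_camera("wrist");a=d["img"][:,:,::-1];pickle.dump((m,d),open("w7.pkl","wb"))
T=wristT(d,m);u,v=proj(d,[(.576,.148,.17)],T)[0].astype(int);u0,v0=u-80,max(v-70,0);print(u0,v0)
cv2.imwrite("pics/w7.png",cv2.resize(a[v0:v0+140,u0:u0+160],None,fx=5,fy=5,interpolation=cv2.INTER_CUBIC))
d=eyes.read_camera("side");a=d["img"][:,:,::-1];pickle.dump(d,open("side9.pkl","wb"));cv2.imwrite("pics/side9.png",a)
d=eyes.read_camera("scene");a=d["img"][:,:,::-1];cv2.imwrite("pics/scene9.png",a)
E
```

```text
18.4167 pos [0.5756 0.1472 0.3518] std [2.0e-05 2.0e-05 1.6e-04] rot [-3.1372e+00  5.0000e-04  1.5687e+00] yawdeg 89.88 F [ 0.07 -0.32 -0.53] sd [0.05 0.75 0.3 ] M [-0.111  0.068 -0.027]
197 111
```

View pics/w7.png

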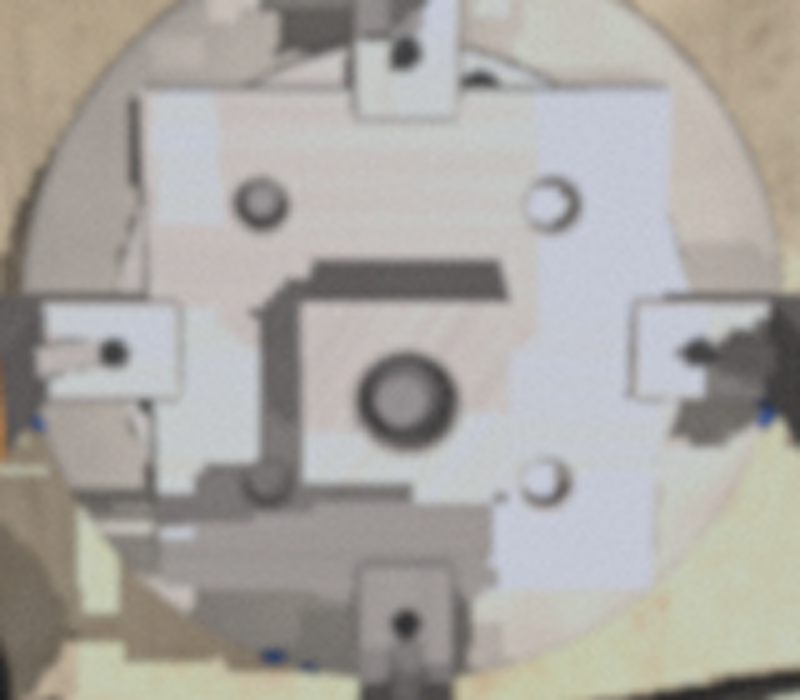

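View pics/side9.png

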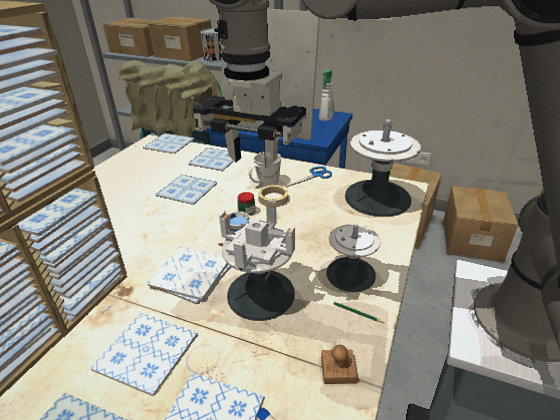

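```bash
python3 - <<'E'
from h import *
m,d=pickle.load(open("w7.pkl","rb"));T=wristT(d,m)
f=lambda L,z: ray_at_z(d,np.array(L)/5+[197-.4,111-.4],z,T)[:,:2]
H=f([(261,203),(552,204),(546,480),(268,481)],.164);print(H.round(4).tolist(),H.mean(0))
A=f([(113,352),(697,352)],.166);v=A[1]-A[0];print('arm',np.degrees(np.arctan2(v[1],v[0])))
B=f([(404,52),(405,624)],.166);v=B[1]-B[0];print('arm',np.degrees(np.arctan2(v[1],v[0])))
v=H[1]-H[0];print(np.degrees(np.arctan2(v[1],v[0])))
P=pts(d,T);c=proj(d,[(.576,.148,.206)],T)[0]
def zz(u,v): 
    u=int(u/5+197);v=int(v/5+111);return np.nanmedian(P[v-1:v+2,u-1:u+2,2])
print('plate z',[zz(*p).round(4) for p in((180,150),(600,150),(600,550),(200,550))],'hub top',zz(330,400),zz(490,400),zz(405,320))
E
```

```text
[[0.549, 0.1762], [0.6045, 0.176], [0.6047, 0.1208], [0.549, 0.1206]] [0.57681138 0.14838996]
arm 0.004090745250328706
arm -89.88347458297173
-0.21148151679506014
plate z [np.float64(0.1628), np.float64(0.1633), np.float64(0.1628), np.float64(0.1636)] hub top 0.20568769840816709 0.20530856828572613 0.20537885384082472
```

```bash
python3 -c "
from cell import job; print(job.hand_in())"
```

```text
the job is handed in; nothing more can be done
None
```

The tile cradle is seated on the middle banding wheel, engaged on the drive pin and turned square. I've handed the job in at about 18.6 s.

**How it went:** I gripped the hub and lowered the cradle over the spindle. I set its angle from where the wrist camera showed the pin. One of the pin holes was already over the pin, so it went straight in and I didn't need to search for it by turning. The downward push stayed very light until it touched the disc, at the height expected for fully home. I then turned the wheel about 16.7° through the engaged pin. During the turn the push reached about 12 N, above the 3–8 N light-touch range but far below 60 N. After that I released the hub and backed straight up.

**Last checks:**
- **Seating:** in the wrist picture the pin shows in one pin hole and the spindle sits in the bore. The depth readings put the top of the plate at 163 to 164 mm (164 expected) and the top of the hub at about 205.5 mm (206 expected). The plate is level to within about 1 mm.
- **Squareness:** arm directions measure 0.0° and −89.9°, and a line through two pin holes measures −0.2°.
- **Other things on the bench:** they look unmoved in the side picture, which I judged by eye. The gripper was clear of everything.

No check failed or disagreed beyond camera accuracy.

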